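Square up copper links against a jig stop

ROBOT

A 7-joint arm with a two-finger parallel gripper is mounted at the origin on the work surface. World frame = base frame: x ahead of the robot, y to its left, z up, the work surface at z = 0. Lengths are in m, angles in rad, forces in N, time in s.
With the tool pointing down it reaches from about 0.425 to 0.925 m from the base axis. Payload 6.8 kg.
Tool frame: the origin (TCP) lies midway between the tips of the shut fingers; the grasp point (between the pads) lies 19 mm behind it; y points along the fingers, z is the direction in which the jaws open and shut, and the axes are right-handed (so a half turn about y gives the same grasp; the last joint's range is limited). The gripper opens to 85 mm and grips with 20 to 120 N. Pads are 22 mm wide; open, the fingers measure 114 mm over their backs; the gripper's body (76 mm by 85 mm) begins 54 mm behind the grasp point. The pads swing forward as they close: fully open they stand 13 mm farther back than shut.
Start: joints at [1.003, 0.477, 0.022, 1.555, -0.011, 1.109, -0.083], TCP at [0.3, -0.605, 0.231] pointing down, gripper open.
Joint ranges: [-2.96, 2.96], [-0.34, 2.1], [-1.41, 1.46], [0.24, 2.44], [-1.37, 4.51], [0.17, 1.92], [-2.96, 2.96]. Speed limits (rad/s): [2.39, 2.39, 3.14, 3.14, 3.14, 3.14, 3.14].

INTERFACE

Orientations are given as a unit quaternion [w, x, y, z].
In Python, from station import bot gives the robot as it stands. The module is installed in compiled form; this text tells all that it offers.
- The arm moves only by the shell command python3 -m crank 'ROWS' [FORCE]. ROWS is JSON, a list of rows, each an object with "linear": the shift along the tool's x, y, z in m, a list of three; "dr": the turn, a rotation vector about the tool's x, y, z in degrees, a list of three; "hand": the gripper command: -1 is shut, 1 is fully open, values between are in proportion. A call has 1 to 10 rows; each row is the pose to reach, as a shift and turn from the pose commanded when the call began, along the tool's axes at that moment; what a row does not reach only later rows make up. A row lasts 1/12 s, in which the tool goes at most 41.7 mm and 7.16 degrees, less where a joint would pass 70% of its speed; a pose out of reach is approached as far as the arm can. A call with a gripper value outside its range is refused whole. The fingers move at their own pace and stop on an object; FORCE is the grip in N (left out, the last holds). Time passes only in rows, so rows that repeat a pose let the fingers close. It gives the time, the measured TCP pose, the force and the opening at its end, in the units of the state.
- bot.get_obs(): the state, without advancing time (a new reading comes with each control period).
- bot.read_camera(name): name is "side" or "top"; returns the picture (400x640x3 uint8, blue, green, red); there is no depth.
- bot.camera_params(name): a dict with "K" (3x3 intrinsics, pixels), "R" (3x3) and "t" (3): a world point X has camera coordinates R X + t. Camera axes: x right, y down, z forward; pixel columns grow to the right and rows downward; lengths in m; the calibration is good to about 2 mm. A picture is of the moment at which its call begins. camera_params takes no time and is no camera call.
- bot.hand_in(): hands the job in, once; it reports no verdict.
Trained networks look in the newest picture that a camera, given by its name, has taken for a name from the list of things; names that differ only in an ending like _2 or _b are one class to them, and where a whole thing is asked for, a point or a joint stands for the part that bears it (a point fixed in the world has none). Each returns a list of dicts, best first, with "score" (0 to 1); they miss things now and then, are a little off and sometimes report something else, mostly with a low value. They report only what shows in the picture. A call takes as long as a camera call. They do not tell look-alikes from the thing itself.
- bot.search_frame(camera, target): "extent" ([left, top, right, bottom] in pixels, round what is visible of it).
- bot.cut_out(camera, target): "pixels" (400x640 bool, what is visible of it) and "extent" ([left, top, right, bottom] in pixels, round what is visible of it).
- bot.place_of(camera, target): "xy" ([column, row] in pixels: a listed point, or the origin of a listed thing).
The state is a dict: "t": time; "q": joint angles; "joint_vel": joint speeds; "joint_torque": joint torques, N m; "eef_pos": TCP position; "tool_rot": TCP orientation; "contact_force": force on the tool from outside, world axes, zero at the start; "torque": the same for the moment, N m; "gripper_width": opening from 0.0 (shut) to 1.0 (fully open).
Only numpy, scipy, OpenCV 4.12 (cv2) and the standard library are available. Lean on these libraries where they do the work, as an engineer would, in place of code of your own. Each camera call takes 0.05 s, during which the arm holds its last target. There are 200 camera calls.

TASK

Pick up the aluminium straightedge from its rubber mat and, with its flange edge, push the ragged row of four copper links together along the jig bed until all sit square and in line, tight against the stop's face plate. Feel for the plate, then press the whole row home evenly for a second with about 12 newtons in all, never more than 6 on any one link, and do not touch the links with the gripper. Then, without disturbing the row, lay the straightedge back lengthwise along the middle of its mat, leaving the other things where they are.

Things in the scene. Friction and masses are not known exactly. Their poses are not given: they have to be found in the camera images.
- straightedge: 200 mm of aluminium angle, 0.35 kg, standing on its flange on the mat. Origin: underside, mid-length, under the web's mid-plane; y along its length, z up, x from web to the flange's free edge. Web 8 mm thick (x -4 to +4 mm), 50 mm tall: pinch it from above across its thickness at mid-length, 40 N or more. Flange 6 mm thick, reaching to x = +45 mm; its free edge is the straight pushing edge.
- edge_mid (a point): Centre of the straightedge's footprint: on its underside, mid-length, 20.5 mm from the web's mid-plane towards the flange's free edge. A rigid grip makes the pressing edge stiff in yaw: each 0.001 rad out of parallel shifts about 0.06 N m of moment about z onto the links at one end; turn it until the moment at the edge is near zero. In the push direction it loads up at some 5 N per mm or more, depending on the arm.
- mat: Black rubber mat, fixed to the bench, 260 (x) by 110 (y) by 3 mm thick, to the left or to the right of the jig. Origin at the centre of its underside, on the bench. The straightedge's home, lying lengthwise along the mat's long x axis.
- jig: Jig bed: ground steel plate fixed to the bench, 280 (x) by 220 (y) by 8 mm thick, smooth (friction about 0.2). Origin at the centre of its underside; x points from the robot's side to the stop. The links start on it as a ragged row, on the robot's side of the stop. Sliding the row takes 1 to 3 N.
- stop: Rigid stop on the bed: an aluminium bar, 200 (y) by 22 (x) by 20 mm tall, two thumbscrews up to 36 mm. Origin: foot of the bar's -x side, mid-length, on the bed (8 mm above the bench); axes as the jig's; origin 75 to 100 mm beyond the jig's. On two brass screws a steel face plate, 200 mm long, 16 mm tall, parallel to the bar; its face stands 7 to 30 mm before the origin, not measured: find it by feel.
- breaker: Bystander: loose black breaker, 75 by 90 mm, 70 mm tall, 0.6 kg, in the place beside the jig opposite the mat. Origin at the centre of its underside. Leave alone.
- pot: Bystander: loose grey open pot, 64 mm across, 55 mm tall, with steel pins in it, beside the far end of the jig. Origin at the centre of its underside. Leave alone.
- socket: Bystander: loose steel wrench socket standing on end, 36 mm across, 42 mm tall, beside the far end of the jig. Origin at the centre of its underside. Leave alone.
- link0: Flat copper bar, 60 long (x) by 25 wide (y) by 10 mm thick, about 0.13 kg, two dark 11 mm holes, loose on the jig bed. Origin: centre of its underside; x points roughly at the stop. Home: its far end flat on the stop's face plate. Bruised by more than 6 N on its end. Number 1 of the row of four, from the jig's -y side; spaced about 38 mm.
- link1: Flat copper bar, 60 long (x) by 25 wide (y) by 10 mm thick, about 0.13 kg, two dark 11 mm holes, loose on the jig bed. Origin: centre of its underside; x points roughly at the stop. Home: its far end flat on the stop's face plate. Bruised by more than 6 N on its end. Number 2 of the row of four, from the jig's -y side; spaced about 38 mm.
- link2: Flat copper bar, 60 long (x) by 25 wide (y) by 10 mm thick, about 0.13 kg, two dark 11 mm holes, loose on the jig bed. Origin: centre of its underside; x points roughly at the stop. Home: its far end flat on the stop's face plate. Bruised by more than 6 N on its end. Number 3 of the row of four, from the jig's -y side; spaced about 38 mm.
- link3: Flat copper bar, 60 long (x) by 25 wide (y) by 10 mm thick, about 0.13 kg, two dark 11 mm holes, loose on the jig bed. Origin: centre of its underside; x points roughly at the stop. Home: its far end flat on the stop's face plate. Bruised by more than 6 N on its end. Number 4 of the row of four, from the jig's -y side; spaced about 38 mm.
Things that resemble listed ones, but are neither listed nor needed, are in the scene too. What is shaped like the link0 but pink or white is not meant.

How it is judged:
By the outcome, as a careful person would: the job done as asked, in the order asked, and still so for the second after the job is handed in, with the robot touching nothing.
It also fails if it takes over 70 s, if anything falls off the work surface, if the arm or the gripper's body presses on something with over 40 N, if the wrist force passes 120 N, or if a joint passes its speed limit or range.

## Working session

There is one attempt and no reset: what is moved stays moved. The work goes in short steps, Python scripts to look and compute and a shell command to move; the robot and the scene stay as the last step left them, time stands still between calls to the robot, and variables do not carry over. Pictures are saved under pics/ and viewed, about 8 in all and at most 12, crops included, and the job is handed in when it is done.

```bash
mkdir -p pics; cat > h.py <<'E'
import numpy as np,cv2
from station import bot
from scipy.spatial.transform import Rotation as Ro
def proj(c,X):
    p=bot.camera_params(c);K,R,t=map(np.array,(p['K'],p['R'],p['t']))
    x=(R@np.atleast_2d(X).T).T+t; u=(K@x.T).T; return u[:,:2]/u[:,2:]
def back(c,uv,z):
    p=bot.camera_params(c);K,R,t=map(np.array,(p['K'],p['R'],p['t']))
    uv=np.atleast_2d(np.array(uv,float)); d=(R.T@np.linalg.inv(K)@np.c_[uv,np.ones(len(uv))].T).T
    o=-R.T@t; return o+d*((z-o[2])/d[:,2])[:,None]
def rot():
    q=bot.get_obs()['tool_rot']; return Ro.from_quat([q[1],q[2],q[3],q[0]])
def st():
    o=bot.get_obs(); print({k:np.round(o[k],4).tolist() for k in ('t','eef_pos','contact_force','torque','gripper_width','q')}); print(np.round(rot().as_matrix(),4))
E
python3 - <<'E'
from h import *
st()
for c in('top','side'):
    im=bot.read_camera(c); cv2.imwrite(f'pics/{c}0.png',im)
    p=bot.camera_params(c); print(c,np.round(p['K'],1).tolist(),np.round(-np.array(p['R']).T@np.array(p['t']),3))
    for n in ('straightedge','edge_mid','mat','jig','stop','link0','breaker','pot','socket'):
        z={'stop':.008,'link0':.008,'straightedge':.003,'edge_mid':.003}.get(n,0)
        for r in bot.place_of(c,n)[:6]: print(c,n,round(r['score'],2),np.round(r['xy'],1),np.round(back(c,r['xy'],z)[0],4))
E
```

```text
{'t': 0.0, 'eef_pos': [0.2993, -0.6044, 0.2304], 'contact_force': [-0.0552, 0.1787, 0.2279], 'torque': [0.0693, 0.0109, 0.0259], 'gripper_width': 1.0039, 'q': [1.0029, 0.4777, 0.0223, 1.5565, -0.0115, 1.1093, -0.0831]}
[[-8.961e-01 -9.000e-04  4.438e-01]
 [-4.438e-01  1.500e-03 -8.961e-01]
 [ 1.000e-04 -1.000e+00 -1.800e-03]]
top [[390.7, 0.0, 318.4], [0.0, 390.7, 200.6], [0.0, 0.0, 1.0]] [0.4   0.008 0.888]
top straightedge 0.76 [450.2 225. ] [ 0.4764 -0.2843  0.003 ]
top edge_mid 0.63 [439.5 224.3] [ 0.4773 -0.2601  0.003 ]
top mat 0.56 [450.7 216.6] [ 0.4959 -0.2868  0.    ]
top jig 0.92 [313.4 176.7] [0.58   0.0286 0.    ]
top jig 0.24 [435.4 122.1] [ 0.7188 -0.2551  0.    ]
top stop 0.74 [313.4 136.8] [0.6729 0.0312 0.008 ]
top link0 0.89 [355.8 268.4] [ 0.3738 -0.0718  0.008 ]
top link0 0.82 [277.4 291.9] [0.3179 0.1    0.008 ]
top link0 0.81 [283.4 186.2] [0.5544 0.0963 0.008 ]
top link0 0.78 [391.9 181.9] [ 0.5711 -0.1515  0.008 ]
top link0 0.72 [451.9 216.4] [ 0.4955 -0.2868  0.008 ]
top link0 0.66 [306.8 190.1] [0.5468 0.0425 0.008 ]
top breaker 0.56 [207.3 216. ] [0.482  0
[... 484 characters left out ...]
de mat 0.86 [441.1 299.6] [ 0.4936 -0.2872  0.    ]
side jig 0.69 [327.2 198.9] [0.5723 0.0274 0.    ]
side stop 0.95 [355.6 175.9] [0.6704 0.0359 0.008 ]
side link0 0.77 [290.1 269.4] [ 0.3699 -0.077   0.008 ]
side link0 0.75 [202.9 236.1] [0.3206 0.0962 0.008 ]
side link0 0.66 [336.2 214.8] [ 0.5363 -0.029   0.008 ]
side link0 0.6 [395.4 240. ] [ 0.5542 -0.1542  0.008 ]
side link0 0.58 [330.  198.6] [0.5683 0.0163 0.008 ]
side link0 0.55 [312.  194.3] [0.554  0.0524 0.008 ]
side breaker 0.75 [217.7 170.8] [0.4828 0.2715 0.    ]
side breaker 0.29 [486.4 226.8] [ 0.715  -0.2465  0.    ]
side pot 0.9 [487.5 226.8] [ 0.7165 -0.248   0.    ]
side socket 0.79 [296.6 140.9] [0.7035 0.2506 0.    ]
```

View pics/top0.png

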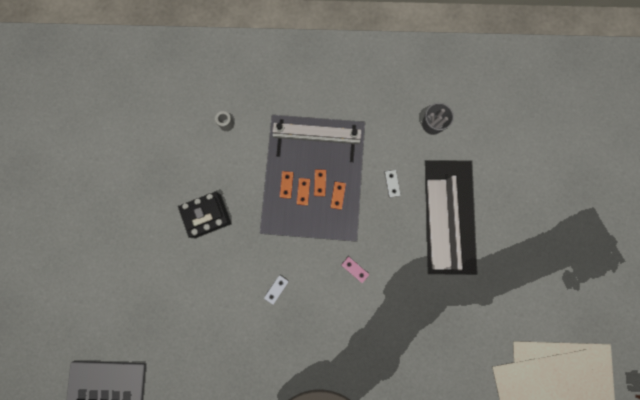

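View pics/side0.png

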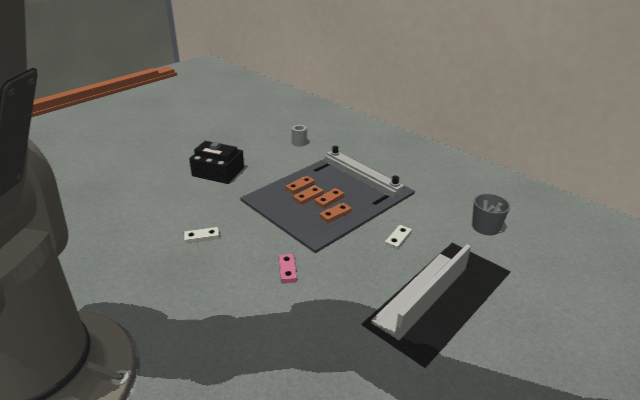

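Top view: copper links at about (287,185), (303,191), (320,183) and (339,195). Stop along row ~130, mat at right centred (451,217), straightedge flange facing left (+y) at cols 428–447, web top at ~455. Pink and white decoys lie off the jig. Next I fit the edges.

```bash
cat > m.py <<'E'
from h import *
def rect(c,mask,z):
    cs,_=cv2.findContours(mask.astype(np.uint8),cv2.RETR_EXTERNAL,cv2.CHAIN_APPROX_NONE)
    k=max(cs,key=cv2.contourArea)[:,0,:]
    w=back(c,k,z)[:,:2]
    (cx,cy),(a,b),ang=cv2.minAreaRect((w*1000).astype(np.float32))
    if a<b: a,b,ang=b,a,ang+90
    return np.round([cx,cy,a,b,(ang+90)%180-90],1)
def links(c='top',zz=.018):
    im=bot.read_camera(c); h=cv2.cvtColor(im,cv2.COLOR_BGR2HSV)
    m=((h[...,0]<16)&(h[...,1]>150)&(h[...,2]>70)).astype(np.uint8)
    m=cv2.morphologyEx(m,cv2.MORPH_CLOSE,np.ones((3,3)))
    n,l,s,ce=cv2.connectedComponentsWithStats(m)
    out=[rect(c,l==i,zz) for i in range(1,n) if s[i,4]>60]
    return [o for o in out if o[0]>400 and abs(o[1])<200],im
E
python3 - <<'E'
from m import *
L,im=links()
for l in L: print('link',l)
for n,z in (('mat',.003),('jig',.008),('stop',.028),('straightedge',.009),('breaker',.03)):
    r=bot.cut_out('top',n)
    if r: print(n,round(r[0]['score'],2),rect('top',r[0]['pixels'],z))
g=cv2.cvtColor(im,cv2.COLOR_BGR2GRAY)
a=cv2.resize(im[150:285,410:490],None,fx=4,fy=4,interpolation=cv2.INTER_CUBIC); b=cv2.resize(im[105:245,255:372],None,fx=4,fy=4,interpolation=cv2.INTER_CUBIC)
H=max(len(a),len(b)); pad=lambda x:cv2.copyMakeBorder(x,0,H-len(x),0,0,cv2.BORDER_CONSTANT)
cv2.imwrite('pics/crop.png',np.hstack([pad(b),pad(a)]))
for r in (180,190,200,210,220,230,240,250,260): print(r,g[r,424:480].tolist())
E
```

```text
link [563.5  14.   57.5  20.4   1.5]
link [557.7  89.1  56.2  21.8  -3.2]
link [542.6  50.5  55.7  21.6  -2.7]
link [535.9 -27.8  57.3  20.8  -8. ]
mat 0.73 [566.2  12.7  59.6  26.4  -1.8]
jig 0.89 [579.7  29.  284.2 223.7  -3. ]
stop 0.88 [681.4  24.  199.4  26.9  87.4]
straightedge 0.8 [ 482.4 -268.   205.3   65.8    2.5]
breaker 0.66 [554.8  86.2  61.3  26.8   2.1]
180 [107, 69, 51, 86, 124, 132, 130, 131, 132, 133, 133, 133, 133, 132, 131, 130, 134, 146, 149, 149, 145, 127, 85, 61, 61, 61, 64, 83, 125, 160, 165, 148, 92, 45, 40, 42, 41, 40, 40, 41, 39, 40, 39, 40, 39, 40, 39, 44, 66, 102, 121, 124, 123, 123, 124, 125]
190 [109, 72, 51, 81, 129, 161, 167, 167, 166, 166, 166, 167, 166, 166, 165, 164, 163, 162, 162, 161, 161, 148, 106, 71, 62, 63, 63, 72, 113, 159, 168, 162, 136, 81, 42, 40, 40, 39, 40, 40, 39, 39, 40, 40, 40, 40, 40, 42, 52, 84, 116, 123, 124, 125, 125, 125]
200 [117, 95, 60, 59, 112, 159, 169, 168, 168, 168, 168, 168, 168, 167, 167, 166, 165, 165, 165, 164, 164, 162, 148, 99, 65, 63, 63, 63, 72, 115, 161, 169, 155, 111, 59, 41, 40, 41, 42, 41, 41, 39, 41, 40, 40, 
[... 900 characters left out ...]
171, 170, 170, 170, 170, 170, 170, 170, 170, 167, 154, 108, 70, 63, 63, 63, 67, 89, 133, 164, 169, 152, 94, 43, 40, 40, 40, 41, 39, 39, 40, 39, 40, 38, 39, 40, 47, 80, 115, 123, 122, 123]
250 [124, 123, 111, 71, 44, 41, 58, 114, 163, 172, 171, 170, 170, 171, 171, 171, 171, 171, 171, 170, 171, 170, 170, 170, 167, 152, 101, 64, 63, 62, 63, 73, 119, 164, 171, 164, 138, 82, 42, 40, 39, 40, 39, 39, 40, 39, 38, 38, 39, 38, 41, 58, 92, 120, 126, 124]
260 [80, 79, 73, 56, 38, 34, 45, 90, 141, 168, 172, 171, 170, 170, 171, 171, 171, 171, 172, 171, 170, 170, 169, 170, 170, 164, 142, 93, 63, 61, 62, 61, 72, 115, 160, 168, 155, 110, 59, 39, 38, 36, 34, 32, 31, 30, 31, 31, 30, 31, 32, 36, 51, 75, 80, 81]
```

View pics/crop.png

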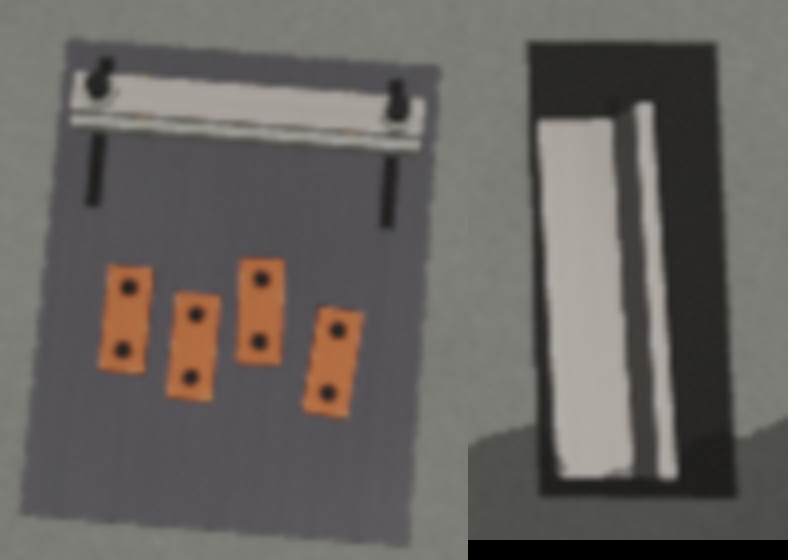

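Crop: face plate is a thin strip just ahead of the bar, slots near both ends, links between. Fit web, mat and plate lines sub-pixel.

```bash
cat > e.py <<'E'
from m import *
def edge(prof,lvl,rising,start):
    p=np.array(prof,float)
    for i in range(start,len(p)-1):
        a,b=p[i],p[i+1]
        if (rising and a<lvl<=b) or (not rising and a>lvl>=b): return i+(lvl-a)/(b-a)
def line(pts,z,ax):
    w=back('top',pts,z)[:,:2]; i,j=(0,1) if ax=='x' else (1,0)
    c=np.polyfit(w[:,i],w[:,j],1); return c, np.degrees(np.arctan(c[0])), w
E
python3 - <<'E'
from e import *
im=bot.read_camera('top'); g=cv2.cvtColor(im,cv2.COLOR_BGR2GRAY).astype(float)
R=range(182,258,2); A=[];B=[];F=[];ML=[];MR=[]
for r in R:
    p=g[r]; w0=edge(p,116,True,449); w1=edge(p,105,False,int(w0)+1)
    f=edge(p,108,True,426)
    A.append((w0,r));B.append((w1,r));F.append((f,r))
    ML.append((edge(p,85,False,422),r)); MR.append((edge(p,82,True,int(w1)+4),r))
for n,P,z in (('web+y',A,.053),('web-y',B,.053),('flange',F,.009),('matL',ML,.003),('matR',MR,.003)):
    c,a,w=line(P,z,'x'); print(n,'yaw',round(a,2),'y at x=.48',round(np.polyval(c,.48),4))
def ends(c,lvl,lo,hi,z):
    q=g[lo:hi,c]; d=np.where(q>lvl)[0]+lo; return back('top',[(c,d[0]-.5),(c,d[-1]+.5)],z)[:,:2].round(4).tolist()
print('web ends',[back('top',[(454.3,175.3),(459.7,269.5)],.053)[:,:2].round(4).tolist()])
print('flange ends',ends(436,115,165,290,.009))
# mat ends by column
for c in (432,440,466):
    q=g[:,c]; t=edge(q[:200],85,False,145); print('mat top',c,back('top',[(c,t)],.003)[0].round(4))
    d=[i for i in range(255,290) if q[i]<55]; print('bot',c,max(d),q[265:285].astype(int).tolist(),back('top',[(c,max(d)+.5)],.003)[0].round(4))
for c in (285,295,305,315,325,335,345): print(c,g[118:150,c].astype(int).tolist())
E
```

```text
web+y yaw 2.5 y at x=.48 -0.2767
web-y yaw 2.6 y at x=.48 -0.2859
flange yaw 2.51 y at x=.48 -0.2354
matL yaw 0.84 y at x=.48 -0.2291
matR yaw 0.96 y at x=.48 -0.3391
web ends [[[0.5806, -0.2787], [0.3789, -0.2859]]]
flange ends [[0.5792, -0.2519], [0.3785, -0.2491]]
mat top 432 [ 0.6264 -0.2451  0.003 ]
bot 432 273 [84, 79, 79, 72, 50, 33, 32, 32, 41, 61, 75, 80, 80, 79, 78, 79, 79, 78, 81, 81] [ 0.3672 -0.2418  0.003 ]
mat top 440 [ 0.6272 -0.2636  0.003 ]
bot 440 273 [171, 171, 170, 160, 105, 42, 33, 31, 41, 64, 77, 82, 81, 81, 81, 82, 81, 82, 81, 81] [ 0.3677 -0.2596  0.003 ]
mat top 466 [ 0.628  -0.3237  0.003 ]
bot 466 274 [31, 30, 30, 32, 30, 30, 31, 30, 34, 52, 73, 81, 82, 81, 79, 79, 79, 79, 80, 80] [ 0.3671 -0.3173  0.003 ]
285 [80, 81, 80, 81, 83, 110, 153, 162, 161, 157, 156, 161, 164, 162, 151, 119, 129, 149, 147, 109, 82, 82, 83, 83, 84, 84, 83, 84, 83, 83, 83, 84]
295 [81, 79, 80, 80, 80, 84, 111, 151, 162, 163, 162, 162, 163, 163, 162, 154, 128, 142, 148, 129, 96, 80, 82, 82, 83, 83, 83, 83, 83, 84, 83, 83]
305 [82, 79, 80, 80, 81, 81, 95, 131, 156, 163, 163, 162, 162, 163, 162, 156, 136, 116, 141, 143, 109, 82, 79, 83, 83, 83, 83, 83, 82, 82, 82, 83]
315 [96, 83, 81, 80, 80, 81, 81, 102, 141, 158, 162, 163, 161, 161, 161, 162, 153, 119, 115, 145, 146, 105, 78, 80, 81, 81, 81, 82, 81, 81, 81, 82]
325 [106, 89, 81, 80, 80, 80, 80, 81, 109, 152, 162, 163, 162, 161, 161, 162, 162, 155, 123, 132, 150, 147, 108, 80, 80, 81, 81, 82, 82, 82, 82, 83]
335 [120, 105, 87, 81, 81, 81, 81, 82, 84, 109, 149, 161, 163, 161, 160, 161, 162, 163, 157, 126, 135, 148, 134, 99, 80, 82, 83, 83, 83, 83, 82, 83]
345 [124, 118, 96, 83, 81, 81, 81, 81, 81, 90, 122, 153, 161, 163, 161, 161, 161, 162, 159, 141, 122, 145, 148, 115, 84, 80, 82, 82, 82, 82, 81, 82]
```

```bash
python3 - <<'E'
from e import *
im=bot.read_camera('top'); g=cv2.cvtColor(im,cv2.COLOR_BGR2GRAY).astype(float)
P=[];Q=[];T=[]
for c in list(range(290,346,3)):
    p=g[:,c][::-1]; n=len(p)-1  # from bottom upward
    s=n-150
    P.append((c,n-edge(p,112,True,s)))
    q=g[:,c]; T.append((c,edge(q,115,True,119)))
for n,PP,z in(('platefront',P,.024),('barback',T,.028)):
    cf,a,w=line(PP,z,'y'); print(n,'slope dx/dy yaw',-round(a,2),'x at y=.03',np.polyval(cf,.03).round(4),'resid',np.std(w[:,0]-np.polyval(cf,w[:,1])).round(4))
E
python3 -m crank '[{"linear":[-0.305,0.11,-0.2095],"dr":[0,23.8,0],"hand":1},{"linear":[-0.305,0.11,-0.2095],"dr":[0,23.8,0],"hand":1},{"linear":[-0.305,0.11,-0.2095],"dr":[0,23.8,0],"hand":1},{"linear":[-0.305,0.11,-0.2095],"dr":[0,23.8,0],"hand":1},{"linear":[-0.305,0.11,-0.2095],"dr":[0,23.8,0],"hand":1},{"linear":[-0.305,0.11,-0.2095],"dr":[0,23.8,0],"hand":1},{"linear":[-0.305,0.11,-0.2095],"dr":[0,23.8,0],"hand":1},{"linear":[-0.305,0.11,-0.2095],"dr":[0,23.8,0],"hand":1},{"linear":[-0.305,0.11,-0.2095],"dr":[0,23.8,0],"hand":1},{"linear":[-0.305,0.11,-0.2095],"dr":[0,23.8,0],"hand":1}]' 60
python3 -m crank '[{"linear":[0,0,0],"dr":[0,0,0],"hand":1},{"linear":[0,0,0],"dr":[0,0,0],"hand":1},{"linear":[0,0,0],"dr":[0,0,0],"hand":1}]'; python3 -c "
from h import *
st(); im=bot.read_camera('side'); cv2.imwrite('pics/s1.png',im[150:400,280:560].repeat(2,0).repeat(2,1))"
```

```text
platefront slope dx/dy yaw -3.08 x at y=.03 0.6632 resid 0.0004
barback slope dx/dy yaw -3.06 x at y=.03 0.6937 resid 0.0003
t: 2.23
eef_pos: [0.4829, -0.2741, 0.1198]
tool_rot: [0.019, -0.019, 0.708, -0.705]
contact_force: [0.0, 0.7, 0.2]
gripper_width: 1.0
t: 2.48
eef_pos: [0.4794, -0.2835, 0.1217]
tool_rot: [-0.015, 0.015, -0.707, 0.707]
contact_force: [-1.2, -1.7, -0.1]
gripper_width: 0.999
{'t': 2.4833, 'eef_pos': [0.4794, -0.2835, 0.1217], 'contact_force': [-1.1832, -1.7114, -0.0569], 'torque': [-0.046, 0.0526, -0.0569], 'gripper_width': 0.9988, 'q': [0.422, 0.416, -0.0008, 1.9397, 0.0018, 0.7854, -1.1082]}
[[-9.991e-01  1.000e-04  4.250e-02]
 [-4.250e-02 -1.100e-03 -9.991e-01]
 [-1.000e-04 -1.000e+00  1.100e-03]]
```

View pics/s1.png

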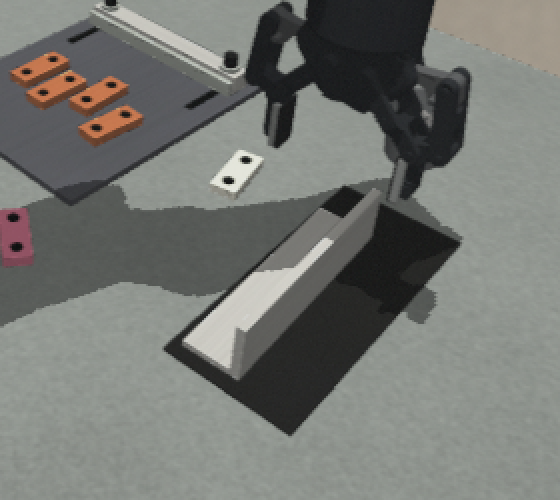

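Side crop: fingers straddle the web at mid-length, flange towards the jig, all clear below. Descend and grip.

```bash
python3 -m crank '[{"linear":[0,0.03,0],"dr":[0,0,0],"hand":1},{"linear":[0,0.06,0],"dr":[0,0,0],"hand":1},{"linear":[0,0.085,0],"dr":[0,0,0],"hand":1},{"linear":[0,0.104,0],"dr":[0,0,0],"hand":1},{"linear":[0,0.104,0],"dr":[0,0,0],"hand":1},{"linear":[0,0.104,0],"dr":[0,0,0],"hand":1},{"linear":[0,0.104,0],"dr":[0,0,0],"hand":1}]' 80; python3 -c "
from h import *
st()"
python3 -m crank '[{"linear":[0,0,0],"dr":[0,0,0],"hand":-1},{"linear":[0,0,0],"dr":[0,0,0],"hand":-1},{"linear":[0,0,0],"dr":[0,0,0],"hand":-1},{"linear":[0,0,0],"dr":[0,0,0],"hand":-1},{"linear":[0,0,0],"dr":[0,0,0],"hand":-1},{"linear":[0,0,0],"dr":[0,0,0],"hand":-1},{"linear":[0,0,0],"dr":[0,0,0],"hand":-1},{"linear":[0,0,0],"dr":[0,0,0],"hand":-1},{"linear":[0,0,0],"dr":[0,0,0],"hand":-1},{"linear":[0,0,0],"dr":[0,0,0],"hand":-1}]' 80; python3 -c "
from h import *
st()"
```

```text
t: 3.12
eef_pos: [0.4804, -0.2833, 0.0186]
tool_rot: [-0.016, 0.015, -0.707, 0.707]
contact_force: [0.2, -0.0, 0.3]
gripper_width: 0.998
{'t': 3.1167, 'eef_pos': [0.4804, -0.2833, 0.0186], 'contact_force': [0.248, -0.0414, 0.3255], 'torque': [0.0386, 0.0175, -0.0166], 'gripper_width': 0.9982, 'q': [0.425, 0.5764, -0.0055, 1.9866, 0.0063, 0.5766, -1.113]}
[[-0.9991  0.0016  0.0427]
 [-0.0427 -0.0012 -0.9991]
 [-0.0016 -1.      0.0013]]
t: 3.95
eef_pos: [0.4801, -0.2818, 0.0176]
tool_rot: [-0.016, 0.016, -0.707, 0.707]
contact_force: [-0.7, 1.1, 4.7]
gripper_width: 0.083
{'t': 3.95, 'eef_pos': [0.4801, -0.2818, 0.0176], 'contact_force': [-0.7048, 1.0752, 4.7418], 'torque': [0.1751, 0.2292, 0.0193], 'gripper_width': 0.0826, 'q': [0.4238, 0.5777, -0.0064, 1.9878, 0.0063, 0.5758, -1.1132]}
[[-9.99e-01  3.00e-04  4.45e-02]
 [-4.45e-02 -1.00e-04 -9.99e-01]
 [-3.00e-04 -1.00e+00  1.00e-04]]
```

The turn to the push heading would take joint 7 past its range from this grip, so release and regrip half a turn round.

```bash
python3 -m crank '[{"linear":[0,0,0],"dr":[0,0,0],"hand":1},{"linear":[0,0,0],"dr":[0,0,0],"hand":1},{"linear":[0,0,0],"dr":[0,0,0],"hand":1},{"linear":[0,0,0],"dr":[0,0,0],"hand":1},{"linear":[0,0,0],"dr":[0,0,0],"hand":1},{"linear":[0,0,0],"dr":[0,0,0],"hand":1},{"linear":[0,-0.02,0],"dr":[0,0,0],"hand":1},{"linear":[0,-0.05,0],"dr":[0,0,0],"hand":1},{"linear":[0,-0.08,0],"dr":[0,0,0],"hand":1},{"linear":[0,-0.08,0],"dr":[0,0,0],"hand":1}]' 
for i in 1; do
python3 -m crank '[{"linear":[0,0,0],"dr":[0,-7,0],"hand":1},{"linear":[0,0,0],"dr":[0,-14,0],"hand":1},{"linear":[0,0,0],"dr":[0,-21,0],"hand":1},{"linear":[0,0,0],"dr":[0,-28,0],"hand":1},{"linear":[0,0,0],"dr":[0,-35,0],"hand":1},{"linear":[0,0,0],"dr":[0,-42,0],"hand":1},{"linear":[0,0,0],"dr":[0,-49,0],"hand":1},{"linear":[0,0,0],"dr":[0,-56,0],"hand":1},{"linear":[0,0,0],"dr":[0,-63,0],"hand":1},{"linear":[0,0,0],"dr":[0,-70,0],"hand":1}]'
python3 -m crank '[{"linear":[0,0,0],"dr":[0,-7,0],"hand":1},{"linear":[0,0,0],"dr":[0,-14,0],"hand":1},{"linear":[0,0,0],"dr":[0,-21,0],"hand":1},{"linear":[0,0,0],"dr":[0,-28,0],"hand":1},{"linear":[0,0,0],"dr":[0,-35,0],"hand":1},{"linear":[0,0,0],"dr":[0,-42,0],"hand":1},{"linear":[0,0,0],"dr":[0,-49,0],"hand":1},{"linear":[0,0,0],"dr":[0,-56,0],"hand":1},{"linear":[0,0,0],"dr":[0,-63,0],"hand":1},{"linear":[0,0,0],"dr":[0,-70,0],"hand":1}]'
python3 -m crank '[{"linear":[0,0,0],"dr":[0,-7,0],"hand":1},{"linear":[0,0,0],"dr":[0,-14,0],"hand":1},{"linear":[0,0,0],"dr":[0,-21,0],"hand":1},{"linear":[0,0,0],"dr":[0,-28,0],"hand":1},{"linear":[0,0,0],"dr":[0,-35,0],"hand":1},{"linear":[0,0,0],"dr":[0,-40,0],"hand":1},{"linear":[0,0,0],"dr":[0,-40,0],"hand":1},{"linear":[0,0,0],"dr":[0,-40,0],"hand":1},{"linear":[0,0,0],"dr":[0,-40,0],"hand":1}]'
done; python3 -c "
from h import *
st()"
```

```text
t: 4.78
eef_pos: [0.4831, -0.2836, 0.1025]
tool_rot: [-0.018, 0.013, -0.706, 0.708]
contact_force: [0.1, -0.7, 0.8]
gripper_width: 0.998
t: 5.62
eef_pos: [0.4798, -0.2818, 0.097]
tool_rot: [0.42, -0.42, 0.569, -0.569]
contact_force: [0.0, 0.0, 0.9]
gripper_width: 0.999
t: 6.45
eef_pos: [0.4797, -0.2819, 0.0969]
tool_rot: [0.67, -0.67, 0.225, -0.225]
contact_force: [-0.9, 0.9, -0.1]
gripper_width: 0.997
t: 7.2
eef_pos: [0.4798, -0.2818, 0.0971]
tool_rot: [0.707, -0.707, -0.015, 0.015]
contact_force: [-0.5, 0.3, 0.8]
gripper_width: 1.005
{'t': 7.2, 'eef_pos': [0.4798, -0.2818, 0.0971], 'contact_force': [-0.481, 0.2885, 0.8214], 'torque': [-0.0463, -0.0246, -0.0051], 'gripper_width': 1.0052, 'q': [0.9951, 0.5642, -0.7489, 1.9162, 0.5022, 0.8572, 1.5965]}
[[ 9.991e-01 -1.000e-04 -4.150e-02]
 [ 4.150e-02  2.000e-04  9.991e-01]
 [-1.000e-04 -1.000e+00  2.000e-04]]
```

```bash
python3 -m crank '[{"linear":[0,0.03,0],"dr":[0,0,0],"hand":1},{"linear":[0,0.06,0],"dr":[0,0,0],"hand":1},{"linear":[0,0.08,0],"dr":[0,0,0],"hand":1},{"linear":[0,0.08,0],"dr":[0,0,0],"hand":1},{"linear":[0,0.08,0],"dr":[0,0,0],"hand":1}]' 80
python3 -m crank '[{"linear":[0,0,0],"dr":[0,0,0],"hand":-1},{"linear":[0,0,0],"dr":[0,0,0],"hand":-1},{"linear":[0,0,0],"dr":[0,0,0],"hand":-1},{"linear":[0,0,0],"dr":[0,0,0],"hand":-1},{"linear":[0,0,0],"dr":[0,0,0],"hand":-1},{"linear":[0,0,0],"dr":[0,0,0],"hand":-1},{"linear":[0,0,0],"dr":[0,0,0],"hand":-1},{"linear":[0,0,0],"dr":[0,0,0],"hand":-1},{"linear":[0,0,0],"dr":[0,0,0],"hand":-1},{"linear":[0,0,0],"dr":[0,0,0],"hand":-1}]' 80; python3 -c "
from h import *
st()"
python3 -m crank '[{"linear":[0,-0.02,0],"dr":[0,0,0],"hand":-1},{"linear":[0,-0.04,0],"dr":[0,0,0],"hand":-1},{"linear":[0,-0.06,0],"dr":[0,0,0],"hand":-1},{"linear":[0,-0.07,0],"dr":[0,0,0],"hand":-1},{"linear":[0,-0.07,0],"dr":[0,0,0],"hand":-1},{"linear":[0,-0.07,0],"dr":[0,0,0],"hand":-1}]'; python3 -c "
from h import *
st()"
```

```text
t: 7.62
eef_pos: [0.4795, -0.2813, 0.0168]
tool_rot: [0.707, -0.707, -0.015, 0.016]
contact_force: [0.3, 0.8, 0.2]
gripper_width: 1.006
t: 8.45
eef_pos: [0.4801, -0.2818, 0.0178]
tool_rot: [-0.707, 0.707, 0.016, -0.016]
contact_force: [-1.0, 1.3, 5.3]
gripper_width: 0.084
{'t': 8.45, 'eef_pos': [0.4801, -0.2818, 0.0178], 'contact_force': [-1.007, 1.3212, 5.293], 'torque': [0.0954, 0.255, -0.0164], 'gripper_width': 0.0836, 'q': [0.9261, 0.6744, -0.6629, 1.9528, 0.6179, 0.7257, 1.5052]}
[[ 9.99e-01  3.00e-04 -4.44e-02]
 [ 4.44e-02 -3.00e-04  9.99e-01]
 [ 2.00e-04 -1.00e+00 -4.00e-04]]
t: 8.95
eef_pos: [0.4795, -0.282, 0.0869]
tool_rot: [-0.707, 0.707, 0.016, -0.016]
contact_force: [1.3, 0.3, -3.7]
gripper_width: 0.078
{'t': 8.95, 'eef_pos': [0.4795, -0.282, 0.0869], 'contact_force': [1.2937, 0.2836, -3.6535], 'torque': [-0.0547, 0.0082, -0.0195], 'gripper_width': 0.078, 'q': [0.988, 0.578, -0.7402, 1.9227, 0.5181, 0.8403, 1.5863]}
[[ 9.99e-01 -2.00e-04 -4.40e-02]
 [ 4.40e-02 -3.00e-04  9.99e-01]
 [-2.00e-04 -1.00e+00 -3.00e-04]]
```

Grip holds (lifted weight −3.6 N ≈ 0.35 kg). Carry to in front of the row and turn.

```bash
python3 -m crank '[{"linear":[-0.0025,0,0.032],"dr":[0,7,0],"hand":-1},{"linear":[-0.005,0,0.064],"dr":[0,14,0],"hand":-1},{"linear":[-0.0075,0,0.097],"dr":[0,21,0],"hand":-1},{"linear":[-0.01,0,0.129],"dr":[0,28,0],"hand":-1},{"linear":[-0.0125,0,0.162],"dr":[0,35,0],"hand":-1},{"linear":[-0.015,0,0.194],"dr":[0,42,0],"hand":-1},{"linear":[-0.0175,0,0.227],"dr":[0,49,0],"hand":-1},{"linear":[-0.02,0,0.259],"dr":[0,56,0],"hand":-1},{"linear":[-0.0225,0,0.291],"dr":[0,63,0],"hand":-1},{"linear":[-0.0253,0,0.3234],"dr":[0,70,0],"hand":-1}]'
python3 -m crank '[{"linear":[0,0,0],"dr":[0,7,0],"hand":-1},{"linear":[0,0,0],"dr":[0,14,0],"hand":-1},{"linear":[0,0,0],"dr":[0,20,0],"hand":-1},{"linear":[0,0,0],"dr":[0,25.6,0],"hand":-1},{"linear":[0,0,0],"dr":[0,25.6,0],"hand":-1},{"linear":[0,0,0],"dr":[0,25.6,0],"hand":-1},{"linear":[0,0,0],"dr":[0,25.6,0],"hand":-1}]'; python3 - <<'E'
from m import *
st(); im=bot.read_camera('top'); cv2.imwrite('pics/t2.png',cv2.resize(im[90:290,200:420],None,fx=3,fy=3,interpolation=cv2.INTER_CUBIC))
E
```

```text
t: 9.78
eef_pos: [0.4388, 0.0411, 0.086]
tool_rot: [-0.586, 0.588, -0.395, 0.394]
contact_force: [0.9, -0.6, -3.1]
gripper_width: 0.086
t: 10.37
eef_pos: [0.4397, 0.0399, 0.0866]
tool_rot: [0.487, -0.488, 0.513, -0.512]
contact_force: [-0.9, 0.0, -3.6]
gripper_width: 0.081
{'t': 10.3667, 'eef_pos': [0.4397, 0.0399, 0.0866], 'contact_force': [-0.8508, 0.0469, -3.6252], 'torque': [0.0081, 0.0588, 0.0332], 'gripper_width': 0.0814, 'q': [0.1625, 0.3512, -0.4578, 2.194, 0.2547, 0.6471, -0.5256]}
[[-4.980e-02 -1.400e-03  9.988e-01]
 [-9.988e-01 -2.000e-04 -4.980e-02]
 [ 3.000e-04 -1.000e+00 -1.400e-03]]
```

View pics/t2.png

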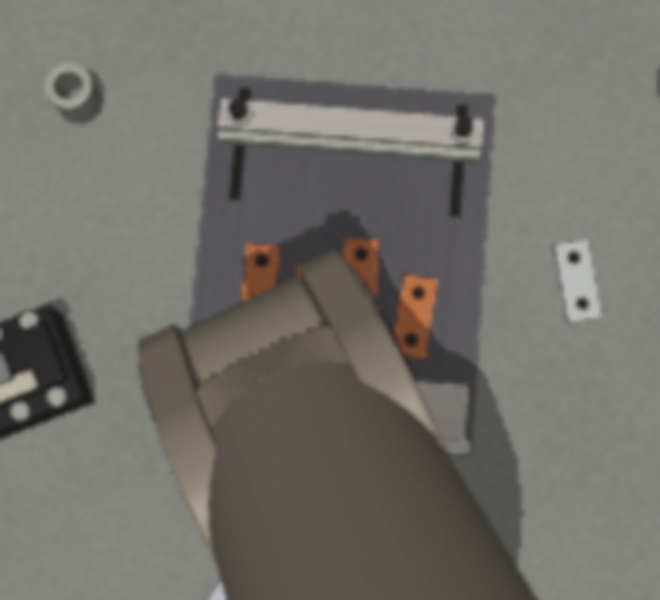

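Top view: straightedge in front of the row, its right end visible at about (445,415) in the crop and parallel to the plate, nothing in the way. Lower and approach.

```bash
python3 -m crank '[{"linear":[0,0.02,0],"dr":[0,0.2,0],"hand":-1},{"linear":[0,0.04,0],"dr":[0,0.2,0],"hand":-1},{"linear":[0,0.05,0],"dr":[0,0.2,0],"hand":-1},{"linear":[0,0.057,0],"dr":[0,0.2,0],"hand":-1},{"linear":[0,0.061,0],"dr":[0,0.2,0],"hand":-1},{"linear":[0,0.061,0],"dr":[0,0.2,0],"hand":-1},{"linear":[0,0.061,0],"dr":[0,0.2,0],"hand":-1},{"linear":[0,0.061,0],"dr":[0,0.2,0],"hand":-1},{"linear":[0,0.061,0],"dr":[0,0.2,0],"hand":-1},{"linear":[0,0.061,0],"dr":[0,0.2,0],"hand":-1}]'; python3 - <<'E'
from m import *
st(); im=bot.read_camera('side'); cv2.imwrite('pics/s3.png',cv2.resize(im[140:290,220:430],None,fx=3.5,fy=3.5,interpolation=cv2.INTER_CUBIC))
E
```

```text
t: 11.25
eef_pos: [0.4408, 0.04, 0.0268]
tool_rot: [-0.486, 0.485, -0.514, 0.514]
contact_force: [0.5, 0.2, -3.7]
gripper_width: 0.082
{'t': 11.25, 'eef_pos': [0.4408, 0.04, 0.0268], 'contact_force': [0.5147, 0.1569, -3.6741], 'torque': [0.0113, 0.0438, 0.0191], 'gripper_width': 0.0825, 'q': [0.0966, 0.4635, -0.3891, 2.226, 0.3563, 0.5084, -0.6254]}
[[-5.630e-02  1.200e-03  9.984e-01]
 [-9.984e-01  1.000e-04 -5.630e-02]
 [-2.000e-04 -1.000e+00  1.200e-03]]
```

View pics/s3.png

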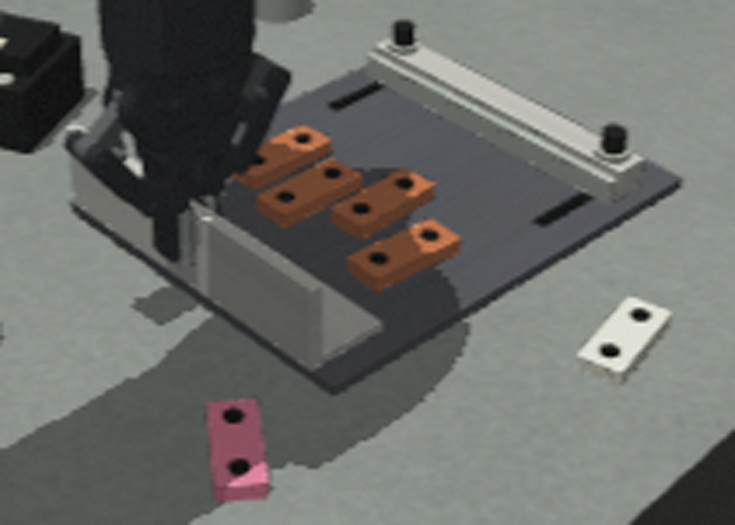

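Side crop: edge low over the bed behind the ragged row, clear of the links. Push gently while watching the force.

```bash

python3 -m crank '[{"linear":[0,0.0015,0.002],"dr":[0,0,0],"hand":-1},{"linear":[0,0.0015,0.004],"dr":[0,0,0],"hand":-1},{"linear":[0,0.0015,0.006],"dr":[0,0,0],"hand":-1},{"linear":[0,0.0015,0.008],"dr":[0,0,0],"hand":-1},{"linear":[0,0.0015,0.010],"dr":[0,0,0],"hand":-1},{"linear":[0,0.0015,0.012],"dr":[0,0,0],"hand":-1},{"linear":[0,0.0015,0.014],"dr":[0,0,0],"hand":-1},{"linear":[0,0.0015,0.016],"dr":[0,0,0],"hand":-1},{"linear":[0,0.0015,0.018],"dr":[0,0,0],"hand":-1},{"linear":[0,0.0015,0.020],"dr":[0,0,0],"hand":-1}]'
python3 -m crank '[{"linear":[0,0,0.002],"dr":[0,0,0],"hand":-1},{"linear":[0,0,0.004],"dr":[0,0,0],"hand":-1},{"linear":[0,0,0.006],"dr":[0,0,0],"hand":-1},{"linear":[0,0,0.008],"dr":[0,0,0],"hand":-1},{"linear":[0,0,0.010],"dr":[0,0,0],"hand":-1},{"linear":[0,0,0.012],"dr":[0,0,0],"hand":-1},{"linear":[0,0,0.014],"dr":[0,0,0],"hand":-1},{"linear":[0,0,0.016],"dr":[0,0,0],"hand":-1},{"linear":[0,0,0.018],"dr":[0,0,0],"hand":-1},{"linear":[0,0,0.020],"dr":[0,0,0],"hand":-1}]'
python3 -m crank '[{"linear":[0,0,0.002],"dr":[0,0,0],"hand":-1},{"linear":[0,0,0.004],"dr":[0,0,0],"hand":-1},{"linear":[0,0,0.006],"dr":[0,0,0],"hand":-1},{"linear":[0,0,0.008],"dr":[0,0,0],"hand":-1},{"linear":[0,0,0.010],"dr":[0,0,0],"hand":-1},{"linear":[0,0,0.012],"dr":[0,0,0],"hand":-1},{"linear":[0,0,0.014],"dr":[0,0,0],"hand":-1},{"linear":[0,0,0.016],"dr":[0,0,0],"hand":-1},{"linear":[0,0,0.018],"dr":[0,0,0],"hand":-1},{"linear":[0,0,0.020],"dr":[0,0,0],"hand":-1}]'; python3 - <<'E'
from m import *
st()
E
```

```text
t: 12.13
eef_pos: [0.4605, 0.0388, 0.0248]
tool_rot: [0.486, -0.486, 0.514, -0.514]
contact_force: [-0.1, -0.2, -3.3]
gripper_width: 0.08
t: 12.97
eef_pos: [0.4804, 0.0377, 0.0248]
tool_rot: [0.486, -0.486, 0.514, -0.514]
contact_force: [-1.2, -0.1, -3.6]
gripper_width: 0.081
t: 13.8
eef_pos: [0.5003, 0.0366, 0.0248]
tool_rot: [0.486, -0.486, 0.514, -0.514]
contact_force: [-1.9, 0.1, -3.7]
gripper_width: 0.082
{'t': 13.8, 'eef_pos': [0.5003, 0.0366, 0.0248], 'contact_force': [-1.8973, 0.0963, -3.6875], 'torque': [-0.3416, 0.4171, 0.0054], 'gripper_width': 0.0819, 'q': [0.1132, 0.5328, -0.3823, 2.0931, 0.3548, 0.5771, -0.5776]}
[[-5.620e-02 -1.000e-04  9.984e-01]
 [-9.984e-01 -1.000e-04 -5.620e-02]
 [ 1.000e-04 -1.000e+00 -1.000e-04]]
```

```bash

python3 -m crank '[{"linear":[0,0,0.002],"dr":[0,0,0],"hand":-1},{"linear":[0,0,0.004],"dr":[0,0,0],"hand":-1},{"linear":[0,0,0.006],"dr":[0,0,0],"hand":-1},{"linear":[0,0,0.008],"dr":[0,0,0],"hand":-1},{"linear":[0,0,0.010],"dr":[0,0,0],"hand":-1},{"linear":[0,0,0.012],"dr":[0,0,0],"hand":-1},{"linear":[0,0,0.014],"dr":[0,0,0],"hand":-1},{"linear":[0,0,0.016],"dr":[0,0,0],"hand":-1},{"linear":[0,0,0.018],"dr":[0,0,0],"hand":-1},{"linear":[0,0,0.020],"dr":[0,0,0],"hand":-1}]'; python3 -c "
from h import *
st()"
python3 -m crank '[{"linear":[0,0,0.002],"dr":[0,0,0],"hand":-1},{"linear":[0,0,0.004],"dr":[0,0,0],"hand":-1},{"linear":[0,0,0.006],"dr":[0,0,0],"hand":-1},{"linear":[0,0,0.008],"dr":[0,0,0],"hand":-1},{"linear":[0,0,0.010],"dr":[0,0,0],"hand":-1},{"linear":[0,0,0.012],"dr":[0,0,0],"hand":-1},{"linear":[0,0,0.014],"dr":[0,0,0],"hand":-1},{"linear":[0,0,0.016],"dr":[0,0,0],"hand":-1},{"linear":[0,0,0.018],"dr":[0,0,0],"hand":-1},{"linear":[0,0,0.020],"dr":[0,0,0],"hand":-1}]'; python3 - <<'E'
from m import *
st()
im=bot.read_camera('side'); cv2.imwrite('pics/s4.png',cv2.resize(im[140:270,250:430],None,fx=4,fy=4,interpolation=cv2.INTER_CUBIC))
E
```

```text
t: 14.63
eef_pos: [0.5204, 0.0355, 0.0248]
tool_rot: [-0.486, 0.486, -0.514, 0.514]
contact_force: [-2.2, 0.0, -3.9]
gripper_width: 0.08
{'t': 14.6333, 'eef_pos': [0.5204, 0.0355, 0.0248], 'contact_force': [-2.1584, 0.0015, -3.8511], 'torque': [0.2662, 0.4536, -0.0088], 'gripper_width': 0.0797, 'q': [0.1173, 0.5549, -0.3808, 2.0473, 0.3535, 0.6014, -0.5623]}
[[-0.0562  0.      0.9984]
 [-0.9984 -0.     -0.0562]
 [ 0.     -1.      0.    ]]
t: 15.47
eef_pos: [0.5404, 0.0343, 0.0248]
tool_rot: [-0.486, 0.486, -0.514, 0.514]
contact_force: [-0.8, -0.2, -3.4]
gripper_width: 0.082
{'t': 15.4667, 'eef_pos': [0.5404, 0.0343, 0.0248], 'contact_force': [-0.7624, -0.1677, -3.4368], 'torque': [0.0219, 0.4268, -0.0044], 'gripper_width': 0.0816, 'q': [0.1205, 0.5773, -0.3793, 2.0011, 0.3521, 0.6261, -0.5475]}
[[-0.0562  0.      0.9984]
 [-0.9984 -0.     -0.0562]
 [ 0.     -1.      0.    ]]
```

View pics/s4.png

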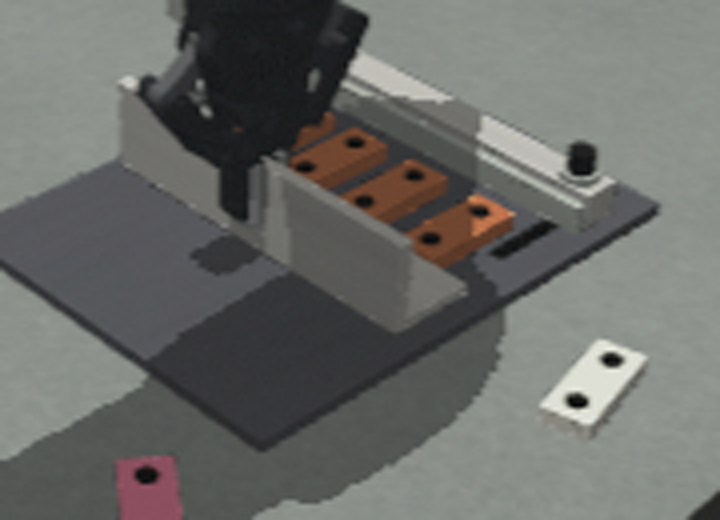

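Side crop: all four links in line on the flange edge, gap to the plate roughly 15 mm. Go slower.

```bash
cat > f.py <<'E'
from h import *
F=[];T=[]
for i in range(5):
    bot.read_camera('top'); o=bot.get_obs(); F.append(o['contact_force']);T.append(o['torque'])
F=np.array(F);T=np.array(T);Rm=rot().as_matrix()
print('t',round(o['t'],2),'pos',np.round(o['eef_pos'],4),'head',np.degrees(np.arctan2(Rm[1,2],Rm[0,2])).round(3),'F',F.mean(0).round(2),'sd',F.std(0).round(2),'T',T.mean(0).round(3),'sd',T.std(0).round(3))
E
python3 -m crank '[{"linear":[0,0,0.001],"dr":[0,0,0],"hand":-1},{"linear":[0,0,0.002],"dr":[0,0,0],"hand":-1},{"linear":[0,0,0.003],"dr":[0,0,0],"hand":-1},{"linear":[0,0,0.004],"dr":[0,0,0],"hand":-1},{"linear":[0,0,0.005],"dr":[0,0,0],"hand":-1},{"linear":[0,0,0.006],"dr":[0,0,0],"hand":-1},{"linear":[0,0,0.007],"dr":[0,0,0],"hand":-1},{"linear":[0,0,0.008],"dr":[0,0,0],"hand":-1},{"linear":[0,0,0.009],"dr":[0,0,0],"hand":-1},{"linear":[0,0,0.010],"dr":[0,0,0],"hand":-1}]'; python3 f.py
python3 -m crank '[{"linear":[0,0,0.0005],"dr":[0,0,0],"hand":-1},{"linear":[0,0,0.001],"dr":[0,0,0],"hand":-1},{"linear":[0,0,0.0015],"dr":[0,0,0],"hand":-1},{"linear":[0,0,0.002],"dr":[0,0,0],"hand":-1},{"linear":[0,0,0.0025],"dr":[0,0,0],"hand":-1},{"linear":[0,0,0.003],"dr":[0,0,0],"hand":-1}]'; python3 f.py
```

```text
t: 16.35
eef_pos: [0.5502, 0.0338, 0.0248]
tool_rot: [-0.486, 0.486, -0.514, 0.514]
contact_force: [-0.7, 0.7, -3.6]
gripper_width: 0.081
t 16.6 pos [0.5505 0.0338 0.0249] head -3.225 F [-0.69  0.46 -3.42] sd [0.55 0.64 0.82] T [ 0.038  0.198 -0.002] sd [0.332 0.075 0.037]
t: 17.1
eef_pos: [0.5531, 0.0336, 0.0248]
tool_rot: [0.486, -0.486, 0.514, -0.514]
contact_force: [-2.0, -1.0, -2.9]
gripper_width: 0.08
t 17.35 pos [0.5533 0.0336 0.0249] head -3.226 F [-0.75  0.31 -3.3 ] sd [0.53 0.67 0.06] T [0.01  0.265 0.003] sd [0.314 0.044 0.021]
```

```bash
cat >> f.py <<'E'
import sys
if len(sys.argv)>1 and -F[:,0].mean()>float(sys.argv[1]): sys.exit(1)
E
python3 -m crank '[{"linear":[0,0,0.0005],"dr":[0,0,0],"hand":-1},{"linear":[0,0,0.001],"dr":[0,0,0],"hand":-1}]'>/dev/null; python3 f.py 2.5 &&
python3 -m crank '[{"linear":[0,0,0.0005],"dr":[0,0,0],"hand":-1},{"linear":[0,0,0.001],"dr":[0,0,0],"hand":-1}]'>/dev/null && python3 f.py 2.5 &&
python3 -m crank '[{"linear":[0,0,0.0003],"dr":[0,0,0],"hand":-1},{"linear":[0,0,0.0006],"dr":[0,0,0],"hand":-1}]'>/dev/null && python3 f.py 2.5 &&
python3 -m crank '[{"linear":[0,0,0.0003],"dr":[0,0,0],"hand":-1},{"linear":[0,0,0.0006],"dr":[0,0,0],"hand":-1}]'>/dev/null && python3 f.py 2.5 &&
python3 -m crank '[{"linear":[0,0,0.0003],"dr":[0,0,0],"hand":-1},{"linear":[0,0,0.0006],"dr":[0,0,0],"hand":-1}]'>/dev/null && python3 f.py 2.5 &&
python3 -m crank '[{"linear":[0,0,0.0003],"dr":[0,0,0],"hand":-1},{"linear":[0,0,0.0006],"dr":[0,0,0],"hand":-1}]'>/dev/null && python3 f.py 2.5
```

```text
t 17.77 pos [0.5543 0.0336 0.0248] head -3.228 F [-0.76  0.15 -3.06] sd [0.37 1.27 0.62] T [0.03  0.302 0.012] sd [0.298 0.024 0.029]
t 18.18 pos [0.5553 0.0335 0.0248] head -3.23 F [-1.1   0.22 -3.26] sd [0.54 0.85 0.7 ] T [0.011 0.312 0.008] sd [0.292 0.036 0.028]
t 18.6 pos [0.5559 0.0335 0.0248] head -3.226 F [-1.29  0.21 -3.35] sd [0.37 1.27 0.25] T [ 0.023  0.306 -0.006] sd [0.295 0.052 0.034]
t 19.02 pos [0.5565 0.0334 0.0248] head -3.229 F [-1.37  0.53 -2.81] sd [0.47 0.93 0.5 ] T [0.026 0.312 0.029] sd [0.325 0.039 0.041]
t 19.43 pos [0.557  0.0334 0.0248] head -3.222 F [-1.11 -0.22 -2.89] sd [0.56 1.13 0.52] T [-0.009  0.301 -0.002] sd [0.269 0.033 0.021]
t 19.85 pos [0.5576 0.0334 0.0248] head -3.225 F [-1.34 -0.16 -3.15] sd [0.38 1.03 0.45] T [ 0.009  0.287 -0.013] sd [0.281 0.049 0.023]
```

```bash

python3 -m crank '[{"linear":[0,0,0.0003],"dr":[0,0,0],"hand":-1},{"linear":[0,0,0.0006],"dr":[0,0,0],"hand":-1}]'>/dev/null; python3 f.py 2.5 &&
python3 -m crank '[{"linear":[0,0,0.0003],"dr":[0,0,0],"hand":-1},{"linear":[0,0,0.0006],"dr":[0,0,0],"hand":-1}]'>/dev/null && python3 f.py 2.5 &&
python3 -m crank '[{"linear":[0,0,0.0003],"dr":[0,0,0],"hand":-1},{"linear":[0,0,0.0006],"dr":[0,0,0],"hand":-1}]'>/dev/null && python3 f.py 2.5 &&
python3 -m crank '[{"linear":[0,0,0.0003],"dr":[0,0,0],"hand":-1},{"linear":[0,0,0.0006],"dr":[0,0,0],"hand":-1}]'>/dev/null && python3 f.py 2.5 &&
python3 -m crank '[{"linear":[0,0,0.0003],"dr":[0,0,0],"hand":-1},{"linear":[0,0,0.0006],"dr":[0,0,0],"hand":-1}]'>/dev/null && python3 f.py 2.5 &&
python3 -m crank '[{"linear":[0,0,0.0003],"dr":[0,0,0],"hand":-1},{"linear":[0,0,0.0006],"dr":[0,0,0],"hand":-1}]'>/dev/null && python3 f.py 2.5 &&
python3 -m crank '[{"linear":[0,0,0.0003],"dr":[0,0,0],"hand":-1},{"linear":[0,0,0.0006],"dr":[0,0,0],"hand":-1}]'>/dev/null && python3 f.py 2.5
```

```text
t 20.27 pos [0.5583 0.0334 0.0248] head -3.227 F [-1.19  0.03 -3.52] sd [0.66 1.27 0.35] T [-0.007  0.3   -0.017] sd [0.298 0.04  0.012]
t 20.68 pos [0.5589 0.0333 0.0249] head -3.224 F [-1.3  -0.31 -3.54] sd [0.53 0.82 0.72] T [-0.002  0.288 -0.004] sd [0.304 0.044 0.029]
t 21.1 pos [0.559  0.0332 0.0247] head -3.217 F [-2.6  -0.09 -2.91] sd [0.44 0.67 0.52] T [-0.021  0.541  0.101] sd [0.204 0.049 0.023]
```

Contact felt at x≈0.559, moment +0.10 N m, meaning the +y link is loaded first. Trim yaw counter-clockwise and advance a little.

```bash

python3 -m crank '[{"linear":[0,0,0],"dr":[0,-0.12,0],"hand":-1},{"linear":[0,0,0.0003],"dr":[0,-0.12,0],"hand":-1}]'>/dev/null; python3 f.py 4.5 &&
python3 -m crank '[{"linear":[0,0,0.0003],"dr":[0,0,0],"hand":-1},{"linear":[0,0,0.0003],"dr":[0,0,0],"hand":-1}]'>/dev/null && python3 f.py 5
```

```text
t 21.52 pos [0.5592 0.0332 0.0247] head -3.099 F [-3.77 -0.21 -2.66] sd [0.25 0.38 0.75] T [-0.054  0.87   0.122] sd [0.086 0.07  0.023]
t 21.93 pos [0.5592 0.0332 0.0247] head -3.103 F [-5.21  0.02 -1.64] sd [0.31 0.55 0.4 ] T [0.011 1.177 0.099] sd [0.027 0.041 0.035]
```

```bash

python3 -m crank '[{"linear":[0,0,0],"dr":[0,-0.1,0],"hand":-1},{"linear":[0,0,0.0003],"dr":[0,-0.1,0],"hand":-1}]'>/dev/null; python3 f.py 7 &&
python3 -m crank '[{"linear":[0,0,0.0003],"dr":[0,0,0],"hand":-1},{"linear":[0,0,0.0003],"dr":[0,0,0],"hand":-1}]'>/dev/null && python3 f.py 8.5
```

```text
t 22.35 pos [0.5592 0.0332 0.0247] head -3.01 F [-5.92 -0.23 -1.02] sd [0.83 0.75 0.33] T [0.031 1.327 0.06 ] sd [0.032 0.035 0.014]
t 22.77 pos [0.5593 0.0332 0.0246] head -3.011 F [-6.93  0.04  0.24] sd [0.28 0.69 0.32] T [0.028 1.466 0.011] sd [0.019 0.011 0.016]
```

```bash

python3 -m crank '[{"linear":[0,0,0.0003],"dr":[0,0,0],"hand":-1},{"linear":[0,-0.0002,0.0006],"dr":[0,0,0],"hand":-1}]'>/dev/null; python3 f.py 9.8 &&
python3 -m crank '[{"linear":[0,0,0.0003],"dr":[0,0,0],"hand":-1},{"linear":[0,-0.0002,0.0005],"dr":[0,0,0],"hand":-1}]'>/dev/null && python3 f.py 11
```

```text
t 23.18 pos [0.5593 0.0332 0.0246] head -3.001 F [-8.2   0.65 -0.26] sd [0.35 0.47 0.55] T [ 0.061  1.693 -0.007] sd [0.031 0.025 0.025]
t 23.6 pos [0.5593 0.0332 0.0247] head -2.997 F [-8.63  0.15 -0.  ] sd [0.32 0.46 0.36] T [0.11  1.916 0.004] sd [0.024 0.035 0.034]
```

```bash

python3 -m crank '[{"linear":[0,0,0.0003],"dr":[0,0,0],"hand":-1},{"linear":[0,-0.0001,0.0006],"dr":[0,0,0],"hand":-1}]'>/dev/null; python3 f.py 10.7 &&
python3 -m crank '[{"linear":[0,0,0.0002],"dr":[0,0,0],"hand":-1},{"linear":[0,-0.0001,0.0004],"dr":[0,0,0],"hand":-1}]'>/dev/null && python3 f.py 11.2
```

```text
t 24.02 pos [0.5593 0.0332 0.0247] head -2.993 F [-10.31   0.62   0.96] sd [0.58 0.4  0.21] T [ 0.139  2.214 -0.008] sd [0.016 0.018 0.028]
t 24.43 pos [0.5593 0.0332 0.0248] head -2.996 F [-11.39   0.6    1.93] sd [0.17 0.41 0.45] T [ 0.133  2.384 -0.025] sd [0.019 0.033 0.006]
```

```bash

python3 -m crank '[{"linear":[0,0,0.0002],"dr":[0,0.03,0],"hand":-1},{"linear":[0,0,0.0002],"dr":[0,0.03,0],"hand":-1},{"linear":[0,0,0.0002],"dr":[0,0.03,0],"hand":-1}]'>/dev/null; python3 f.py
python3 -m crank '[{"linear":[0,0,0],"dr":[0,0,0],"hand":-1},{"linear":[0,0,0],"dr":[0,0,0],"hand":-1},{"linear":[0,0,0],"dr":[0,0,0],"hand":-1},{"linear":[0,0,0],"dr":[0,0,0],"hand":-1},{"linear":[0,0,0],"dr":[0,0,0],"hand":-1},{"linear":[0,0,0],"dr":[0,0,0],"hand":-1},{"linear":[0,0,0],"dr":[0,0,0],"hand":-1},{"linear":[0,0,0],"dr":[0,0,0],"hand":-1},{"linear":[0,0,0],"dr":[0,0,0],"hand":-1},{"linear":[0,0,0],"dr":[0,0,0],"hand":-1}]'; python3 f.py
python3 -c "
from h import *
im=bot.read_camera('side'); cv2.imwrite('pics/s5.png',cv2.resize(im[140:270,250:430],None,fx=4,fy=4,interpolation=cv2.INTER_CUBIC))"
```

```text
t 24.93 pos [0.5593 0.0332 0.0247] head -3.015 F [-11.94   0.57   2.58] sd [0.35 0.43 0.39] T [0.178 2.526 0.02 ] sd [0.019 0.025 0.018]
t: 25.77
eef_pos: [0.5593, 0.0332, 0.0247]
tool_rot: [0.485, -0.489, 0.514, -0.512]
contact_force: [-11.3, 0.3, 2.6]
gripper_width: 0.08
t 26.02 pos [0.5593 0.0332 0.0247] head -3.023 F [-12.26   0.64   2.79] sd [0.47 0.51 0.36] T [0.156 2.521 0.02 ] sd [0.027 0.026 0.027]
```

View pics/s5.png

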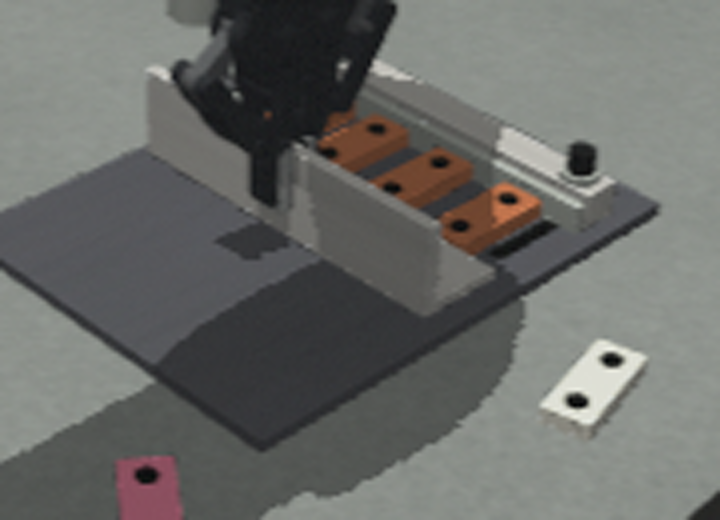

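Row sits on the plate: TCP stayed at 0.5593 while force built to 12 N, moment ~0.02 N m, held >1 s. Back off gently, then lift.

```bash

python3 -m crank '[{"linear":[0,0,-0.001],"dr":[0,0,0],"hand":-1},{"linear":[0,0,-0.002],"dr":[0,0,0],"hand":-1},{"linear":[0,0,-0.003],"dr":[0,0,0],"hand":-1},{"linear":[0,0,-0.004],"dr":[0,0,0],"hand":-1},{"linear":[0,0,-0.006],"dr":[0,0,0],"hand":-1},{"linear":[0,0,-0.010],"dr":[0,0,0],"hand":-1},{"linear":[0,0,-0.016],"dr":[0,0,0],"hand":-1},{"linear":[0,0,-0.024],"dr":[0,0,0],"hand":-1},{"linear":[0,0,-0.034],"dr":[0,0,0],"hand":-1},{"linear":[0,0,-0.045],"dr":[0,0,0],"hand":-1}]'
python3 -m crank '[{"linear":[0,-0.01,-0.02],"dr":[0,0,0],"hand":-1},{"linear":[0,-0.03,-0.04],"dr":[0,0,0],"hand":-1},{"linear":[0,-0.05,-0.06],"dr":[0,0,0],"hand":-1},{"linear":[0,-0.06,-0.07],"dr":[0,0,0],"hand":-1},{"linear":[0,-0.06,-0.07],"dr":[0,0,0],"hand":-1}]'
python3 - <<'E'
from m import *
st()
im=bot.read_camera('side'); im2=bot.read_camera('top')
f=lambda x:cv2.resize(x,None,fx=4,fy=4,interpolation=cv2.INTER_CUBIC)
cv2.imwrite('pics/s6.png',np.hstack([f(im[140:270,300:400]),f(im2[115:245,270:365])]))
E
```

```text
t: 26.9
eef_pos: [0.5171, 0.0356, 0.0256]
tool_rot: [-0.487, 0.486, -0.513, 0.513]
contact_force: [0.5, -0.3, -2.8]
gripper_width: 0.082
t: 27.32
eef_pos: [0.4458, 0.0392, 0.087]
tool_rot: [-0.487, 0.487, -0.512, 0.513]
contact_force: [-0.1, -0.2, -3.0]
gripper_width: 0.085
{'t': 27.3167, 'eef_pos': [0.4458, 0.0392, 0.087], 'contact_force': [-0.0542, -0.2091, -3.0366], 'torque': [0.0012, 0.0458, 0.0037], 'gripper_width': 0.0847, 'q': [0.1672, 0.3581, -0.4608, 2.1825, 0.2624, 0.6515, -0.5302]}
[[-0.0518  0.0013  0.9987]
 [-0.9987 -0.0012 -0.0518]
 [ 0.0011 -1.      0.0013]]
```

View pics/s6.png

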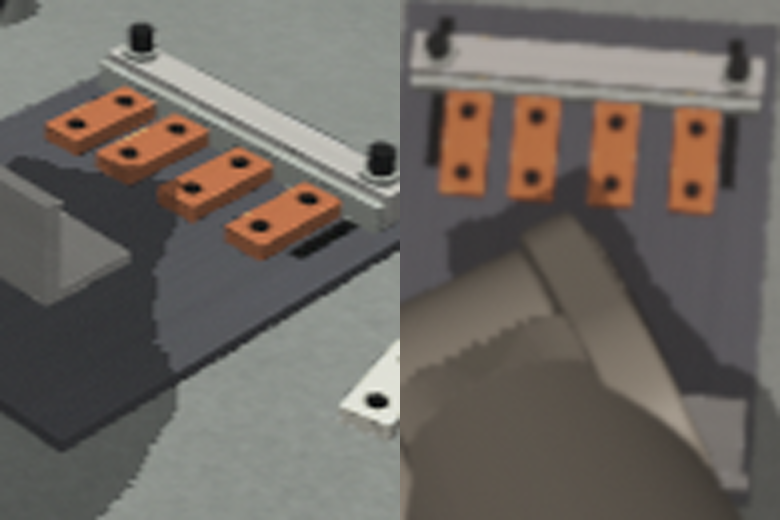

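Both views: four links square, in line and flush on the plate; the row was undisturbed by the retreat. Carry the straightedge back to above the mat.

```bash
python3 -m crank '[{"linear":[0.034,0,0.007],"dr":[0,-7,0],"hand":-1},{"linear":[0.068,0,0.014],"dr":[0,-14,0],"hand":-1},{"linear":[0.102,0,0.021],"dr":[0,-21,0],"hand":-1},{"linear":[0.136,0,0.028],"dr":[0,-28,0],"hand":-1},{"linear":[0.17,0,0.035],"dr":[0,-35,0],"hand":-1},{"linear":[0.204,0,0.042],"dr":[0,-42,0],"hand":-1},{"linear":[0.238,0,0.049],"dr":[0,-49,0],"hand":-1},{"linear":[0.272,0,0.056],"dr":[0,-56,0],"hand":-1},{"linear":[0.306,0,0.063],"dr":[0,-63,0],"hand":-1},{"linear":[0.3404,0,0.0697],"dr":[0,-70,0],"hand":-1}]'
python3 -m crank '[{"linear":[0,0,0],"dr":[0,-7,0],"hand":-1},{"linear":[0,0,0],"dr":[0,-14,0],"hand":-1},{"linear":[0,0,0],"dr":[0,-20,0],"hand":-1},{"linear":[0,0,0],"dr":[0,-23.9,0],"hand":-1},{"linear":[0,0,0],"dr":[0,-23.9,0],"hand":-1},{"linear":[0,0,0],"dr":[0,-23.9,0],"hand":-1},{"linear":[0,0,0],"dr":[0,-23.9,0],"hand":-1},{"linear":[0,0,0],"dr":[0,-23.9,0],"hand":-1}]'; python3 - <<'E'
from m import *
st(); Rm=rot().as_matrix(); print(np.degrees(np.arctan2(Rm[1,2],Rm[0,2])))
p=np.array(bot.get_obs()['eef_pos']); print('tool shift',Rm.T@(np.array([.4978,-.3043,.0178])-p))
E
```

```text
t: 28.25
eef_pos: [0.4995, -0.3066, 0.0841]
tool_rot: [0.693, -0.693, 0.14, -0.139]
contact_force: [0.4, 0.3, -3.7]
gripper_width: 0.082
t: 28.92
eef_pos: [0.4996, -0.3044, 0.085]
tool_rot: [0.707, -0.707, -0.005, 0.005]
contact_force: [0.1, -0.2, -3.0]
gripper_width: 0.083
{'t': 28.9167, 'eef_pos': [0.4996, -0.3044, 0.085], 'contact_force': [0.0562, -0.1929, -2.9772], 'torque': [0.0176, 0.0351, -0.0333], 'gripper_width': 0.083, 'q': [0.987, 0.6195, -0.7321, 1.8556, 0.5315, 0.8723, 1.5782]}
[[ 9.999e-01 -2.000e-04 -1.360e-02]
 [ 1.360e-02  1.000e-04  9.999e-01]
 [-2.000e-04 -1.000e+00  1.000e-04]]
90.78000163634572
tool shift [-0.0017802   0.06723584  0.0001636 ]
```

Lower .067, touching down gently.

```bash
python3 -m crank '[{"linear":[-0.0015,0.02,0],"dr":[0,-0.1,0],"hand":-1},{"linear":[-0.0015,0.04,0],"dr":[0,-0.1,0],"hand":-1},{"linear":[-0.0015,0.055,0],"dr":[0,-0.1,0],"hand":-1},{"linear":[-0.0015,0.06,0],"dr":[0,-0.1,0],"hand":-1},{"linear":[-0.0015,0.063,0],"dr":[0,-0.1,0],"hand":-1},{"linear":[-0.0015,0.065,0],"dr":[0,-0.1,0],"hand":-1},{"linear":[-0.0015,0.0665,0],"dr":[0,-0.1,0],"hand":-1},{"linear":[-0.0015,0.0675,0],"dr":[0,-0.1,0],"hand":-1},{"linear":[-0.0015,0.0675,0],"dr":[0,-0.1,0],"hand":-1},{"linear":[-0.0015,0.0675,0],"dr":[0,-0.1,0],"hand":-1}]'; python3 f.py
```

```text
t: 29.75
eef_pos: [0.4984, -0.3047, 0.0184]
tool_rot: [-0.707, 0.707, 0.006, -0.006]
contact_force: [-0.5, 0.1, -2.8]
gripper_width: 0.079
t 30.0 pos [ 0.4981 -0.3045  0.0181] head 90.959 F [ 0.16 -0.09 -3.22] sd [0.5  0.33 0.11] T [-0.043 -0.014 -0.007] sd [0.01  0.009 0.031]
```

```bash
python3 -m crank '[{"linear":[0,0.0005,0],"dr":[0,0,0],"hand":-1},{"linear":[0,0.0008,0],"dr":[0,0,0],"hand":-1},{"linear":[0,0.0008,0],"dr":[0,0,0],"hand":-1}]'>/dev/null; python3 f.py
python3 -m crank '[{"linear":[0,0,0],"dr":[0,0,0],"hand":1},{"linear":[0,0,0],"dr":[0,0,0],"hand":1},{"linear":[0,0,0],"dr":[0,0,0],"hand":1},{"linear":[0,0,0],"dr":[0,0,0],"hand":1},{"linear":[0,0,0],"dr":[0,0,0],"hand":1},{"linear":[0,0,0],"dr":[0,0,0],"hand":1},{"linear":[0,0,0],"dr":[0,0,0],"hand":1},{"linear":[0,-0.02,0],"dr":[0,0,0],"hand":1},{"linear":[0,-0.05,0],"dr":[0,0,0],"hand":1},{"linear":[0,-0.09,0],"dr":[0,0,0],"hand":1}]'
python3 -m crank '[{"linear":[0,-0.04,0],"dr":[0,0,0],"hand":1},{"linear":[-0.03,-0.07,-0.03],"dr":[0,0,0],"hand":1},{"linear":[-0.06,-0.1,-0.07],"dr":[0,0,0],"hand":1},{"linear":[-0.08,-0.12,-0.11],"dr":[0,0,0],"hand":1},{"linear":[-0.1,-0.12,-0.15],"dr":[0,0,0],"hand":1},{"linear":[-0.11,-0.12,-0.19],"dr":[0,0,0],"hand":1},{"linear":[-0.12,-0.12,-0.22],"dr":[0,0,0],"hand":1},{"linear":[-0.12,-0.12,-0.22],"dr":[0,0,0],"hand":1},{"linear":[-0.12,-0.12,-0.22],"dr":[0,0,0],"hand":1},{"linear":[-0.12,-0.12,-0.22],"dr":[0,0,0],"hand":1}]'
python3 - <<'E'
from e import *
L,im=links()
for l in L: print('link',l,'far end x - plate', np.round(l[0]+0,1))
for n,z in (('pot',0),('socket',0),('breaker',0)):
    for r in bot.place_of('top',n)[:1]: print(n,back('top',r['xy'],z)[0].round(4))
g=cv2.cvtColor(im,cv2.COLOR_BGR2GRAY).astype(float)
cv2.imwrite('pics/t7.png',cv2.resize(im[100:300,180:500],None,fx=2.4,fy=2.4,interpolation=cv2.INTER_CUBIC))
for r in (180,200,220,240,250): print(r,g[r,424:482].astype(int).tolist())
E
```

```text
t 30.5 pos [ 0.4981 -0.3045  0.0178] head 90.961 F [-3.04  0.9   5.63] sd [0.36 0.37 0.19] T [0.183 0.596 0.011] sd [0.026 0.018 0.011]
t: 31.33
eef_pos: [0.4962, -0.3036, 0.1058]
tool_rot: [0.708, -0.706, -0.005, 0.008]
contact_force: [0.4, -0.9, 0.1]
gripper_width: 1.001
t: 32.17
eef_pos: [0.3805, -0.5277, 0.2265]
tool_rot: [0.707, -0.707, -0.005, 0.005]
contact_force: [0.0, 1.6, 0.2]
gripper_width: 0.999
link [635.9  92.8  55.1  22.1  -2.5] far end x - plate 635.9
link [633.6  53.2  57.2  21.9  -3.6] far end x - plate 633.6
link [631.1   8.2  55.3  20.9  -3. ] far end x - plate 631.1
link [628.9 -38.   57.3  21.3  -3.3] far end x - plate 628.9
pot [ 0.7131 -0.2557  0.    ]
socket [0.7069 0.244  0.    ]
breaker [0.4831 0.263  0.    ]
180 [106, 68, 42, 40, 40, 39, 41, 39, 39, 39, 40, 39, 39, 40, 56, 108, 155, 164, 165, 164, 163, 164, 165, 164, 164, 163, 162, 161, 160, 160, 159, 159, 155, 133, 88, 63, 61, 62, 61, 72, 115, 159, 167, 158, 127, 74, 42, 44, 67, 101, 121, 124, 123, 123, 124, 124, 124, 124]
200 [115, 94, 58, 42, 39, 40, 41, 41, 41, 39, 40, 40, 40, 40, 44, 75, 127, 161, 168
[... 295 characters left out ...]
8, 167, 167, 167, 167, 166, 167, 167, 167, 166, 164, 149, 104, 67, 62, 62, 61, 63, 73, 115, 159, 167, 151, 99, 49, 40, 45, 75, 109, 120, 121, 120, 120, 120, 121]
240 [121, 112, 83, 52, 40, 39, 39, 39, 39, 40, 40, 40, 39, 39, 39, 40, 61, 116, 161, 170, 169, 168, 168, 168, 169, 168, 168, 169, 168, 167, 167, 167, 168, 168, 165, 151, 100, 65, 61, 61, 60, 64, 84, 127, 161, 167, 149, 93, 43, 37, 46, 78, 114, 122, 121, 121, 122, 123]
250 [123, 123, 110, 71, 42, 40, 40, 39, 38, 38, 39, 39, 39, 38, 38, 40, 58, 115, 162, 171, 170, 168, 168, 168, 168, 168, 169, 169, 169, 168, 168, 168, 167, 168, 166, 152, 105, 67, 60, 61, 61, 61, 69, 113, 159, 167, 155, 117, 64, 40, 40, 58, 91, 119, 125, 124, 122, 122]
```

View pics/t7.png

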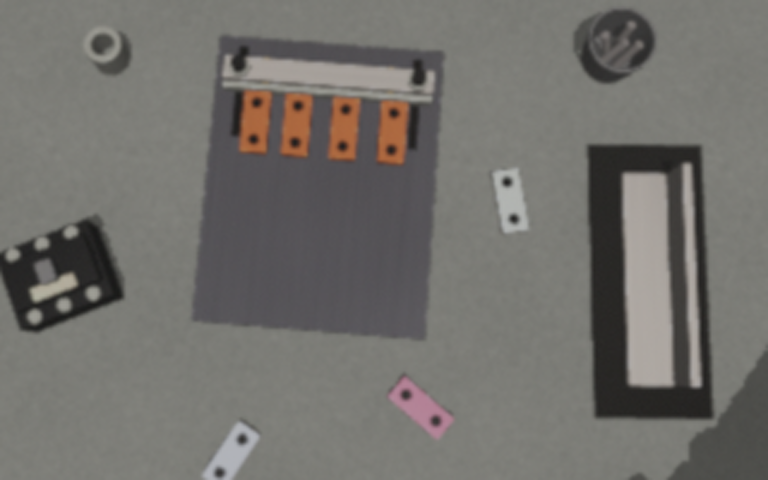

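Final view: the row is flush (link centres lie on a 3.06° line, plate 3.08°), the straightedge is centred on its mat, and the bystanders are in place.

```bash
python3 -c "
from h import *
st(); print(bot.hand_in())"
```

```text
{'t': 32.3667, 'eef_pos': [0.383, -0.5246, 0.2272], 'contact_force': [0.2281, 0.3795, -0.4652], 'torque': [-0.018, 0.0026, -0.0075], 'gripper_width': 0.9988, 'q': [1.3765, 0.55, -0.7664, 1.5842, 0.4036, 1.1724, 2.1156]}
[[ 9.998e-01  3.000e-04 -1.980e-02]
 [ 1.980e-02  5.000e-04  9.998e-01]
 [ 3.000e-04 -1.000e+00  5.000e-04]]
the job is handed in; nothing more can be done
None
```

I pushed the four links home against the face plate, pressed them, and laid the straightedge back on its mat. The job was handed in at 32.4 s of the 70 s allowed; it gave no verdict.

**Grip:** I gripped the straightedge once, released it and gripped it again half a turn round. The first grip would have taken joint 7 past its range when turning to push.

**Pressing:** The edge met the plate at about x = 0.559 m. I trimmed the yaw until the moment was near zero and held about 12 N (11.9 to 12.3 N averaged) for over a second, with about 0.02 N m left. Force on each link was not measured. From the total and the moment I estimate about 3 N each during the hold, but some 2–4 N of upward load also showed at the wrist, probably friction at the link ends.

**Last checks:**
- **Row:** the link centres lie on a line at 3.06°, against 3.08° for the plate. Single-link angles read 2.5 to 3.6°, within what the picture can resolve, and the links look flush.
- **Straightedge:** it lies lengthwise along the middle of the mat, within about 2 mm of centre.
- **Other things:** the pot, socket and breaker look unmoved in the last picture. The network readings for the pot and breaker shifted by up to 1 cm, which I take as noise.

No check failed.

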